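# Lay the display slate down on its felt

### The arm

A 6-joint arm with a two-finger parallel gripper is mounted at the origin on the work surface. World frame = base frame: x ahead of the robot, y to its left, z up, the work surface at z = 0. Lengths are in m, angles in rad, forces in N, time in s.
With the tool pointing down it reaches from about 0.3 to 0.775 m from the base axis. Payload 14.6 kg.
Tool frame: the origin (TCP) lies midway between the tips of the shut fingers; the grasp point (between the pads) lies 19 mm behind it (ctrl.tcp_to_grasp is the z of the grasp point in the tool frame, in m); z points along the fingers, y is the line along which they close (so a half turn about z gives the same grasp; the last joint's range is limited). The gripper opens to 94 mm and grips with 3 to 60 N. Pads are 16 mm wide; open, the fingers measure 119 mm over their backs; the gripper's body (75 mm by 177 mm) begins 78 mm behind the grasp point.
Start: joints at [1.122, 0.3, 1.521, -0, 1.321, -0.067], TCP at [0.205, 0.51, 0.205] pointing down, gripper open.
Joint ranges: [-3.03, 3.03], [-0.79, 2.21], [0.23, 2.52], [-1.04, 4.18], [0, 3.07], [-2.55, 2.55]. Speed limits (rad/s): [2.22, 2.22, 2.57, 3.14, 3.14, 3.14].

### API

Orientations are given as [roll, pitch, yaw] about the fixed x, y, z axes, in that order (R = Rz(yaw) Ry(pitch) Rx(roll)).
In Python, from station import monitor, camera, ctrl gives the robot as it stands.
- The arm moves only by the tool apply_moves, never from a script. Its argument "plan" is one flat list of numbers, 4 for each row, row after row: the shift along the tool's x, y, z in mm, then the turn about the tool's z in rad. In form: [dx, dy, dz, spin, dx, dy, dz, spin, ...]. A call has 1 to 20 rows; each row shifts and turns the commanded pose from where the row before left it, along the tool's axes as they then stand; what a row does not reach is not made up. A row lasts 1/10 s, in which the tool goes at most 50 mm and 8.59 degrees, less where a joint would pass 70% of its speed; a pose out of reach is approached as far as the arm can. A call is refused whole if a number of a shift passes 50 or a number of a turn 0.15, either way. A call with a gripper value outside its range is refused whole. "hand" is the gripper command: -1 is shut, 1 is fully open, values between are in proportion, set as the call begins (left out, the last holds). The fingers move at their own pace and stop on an object; "squeeze" is the grip in N (left out, the last holds). Time passes only in rows, so rows that do not move let the fingers close. It gives the time, the measured TCP pose, the force, the opening and the grip force at its end, in the units of the state.
- monitor.get_obs(): the state, without advancing time (a new reading comes with each control period).
- camera(name): name is "scene" or "top"; returns a dict with "image" (420x560x3 uint8, red, green, blue), "range_z" (420x560 float32, m along the optical axis (not along the pixel's ray), 0 where there is no reading), "mtx" (3x3 intrinsics, pixels), "distortion" ([k1, k2, p1, p2, k3] as OpenCV has them; the pictures are not rectified), "rvec" (rotation vector, rad) and "tvec" (3), from world to camera coordinates, as OpenCV has them. Camera axes: x right, y down, z forward; pixel columns grow to the right and rows downward; lengths in m; the calibration is good to about 2 mm. A picture is of the moment at which its call begins.
- ctrl.hand_in(): hands the job in; it is judged then, once.
The state is a dict: "time_s": time; "qpos": joint angles; "joint_vel": joint speeds; "tau": joint torques, N m; "ee_pos": TCP position; "eef_rot": TCP orientation; "force": force on the tool from outside, world axes, zero at the start; "moment": the same for the moment, N m; "grip_width": finger opening in m; "grip_force": force on a finger pad.
Only numpy, scipy, OpenCV 4.12 (cv2) and the standard library are available. Lean on these libraries where they do the work, as an engineer would, in place of code of your own. Each camera call takes 0.05 s, during which the arm holds its last target. There are 200 camera calls.

### The job

The stall is closing: push the copper brooch out of the white outline on the felt, leaving it flat on the felt or the boards and clear of the line. Then push the standing slate over onto its plain back so that it ends lying painted face up, wholly inside the outline. Push only, do not lift the brooch or the slate, and leave the mug, thimble stand and music box where they are.

Things in the scene. Friction and masses are not known exactly. Their poses are not given: they have to be found in the camera images.
- mat: green felt mat fixed on the boards, 200 (x) x 280 (y) x 2 mm thick; origin on the boards under the centre of the white outline, z up. The outline measures 120 (x) x 104 (y) mm inside its 4 mm wide line, sides along the mat's x and y. The slate stands at its -x end and falls towards +x
- slate: dark slate tile standing on the felt, 16 mm thick (x), 64 wide (y), 80 tall (z), 150 to 290 g, loose. Origin at the centre of its foot, z up its height; its -x face is painted with a red flower, its +x face is plain. Its yaw is the mat's within 0.1 rad. Pushed near the top of the painted face it tips about its back lower edge without sliding and past 0.2 rad falls by itself
- slate_corner1 (a point): corner of the slate, midway through its thickness: foot, -y side
- slate_corner2 (a point): corner of the slate, midway through its thickness: foot, +y side
- slate_corner3 (a point): corner of the slate, midway through its thickness: top, -y side
- slate_corner4 (a point): corner of the slate, midway through its thickness: top, +y side
- brooch: round copper brooch, a disc 48 mm in diameter and 10 mm thick with a 4 mm boss and a small green stone on top, lying flat on the felt inside the outline where the slate will land, 45 to 80 g, loose; origin at the centre of its underside, z up; it slides easily without rolling
- mug: blue glazed pottery mug standing on the boards, 78 mm in diameter, 85 mm tall, its handle reaching about 35 mm further on its +y side; origin at the centre of its foot. It and the thimble stand are beside the slate off the two -x corners of the mat, either way round
- thimble_stand: turned walnut stand with a brass thimble on it, foot 68 mm in diameter, 75 mm tall in all; origin at the centre of its foot
- music_box: closed rosewood box 79 (x) x 114 (y) x 54 mm tall, on the boards beyond the +x edge of the mat; origin at the centre of its underside
There are look-alikes about, which are no part of the job. There is more than one size of the brooch; the one meant has the size given above.

How it is judged:
On the way, in this order (a step that is already met when the one before it is completed fails the run):
1. the brooch is clear of the outline while the slate still stands (((x of brooch in the frame of mat above 0.086 m or x of brooch in the frame of mat below -0.086 m) or (y of brooch in the frame of mat above 0.078 m or y of brooch in the frame of mat below -0.078 m) or ((x of brooch in the frame of mat above 0.08 m or x of brooch in the frame of mat below -0.08 m) and (y of brooch in the frame of mat above 0.072 m or y of brooch in the frame of mat below -0.072 m))) and angle between slate's own z axis and vertical below 0.1 rad and angle between brooch's own z axis and vertical below 0.15 rad and height (world z) of brooch between -0.01 and 0.012 m), for 0.2 s.
2. the slate lies on its back inside the outline (angle between slate's own x axis and vertical above 3 rad and x of slate_corner1 in the frame of mat between -0.062 and 0.062 m and y of slate_corner1 in the frame of mat between -0.054 and 0.054 m and x of slate_corner2 in the frame of mat between -0.062 and 0.062 m and y of slate_corner2 in the frame of mat between -0.054 and 0.054 m and x of slate_corner3 in the frame of mat between -0.062 and 0.062 m and y of slate_corner3 in the frame of mat between -0.054 and 0.054 m and x of slate_corner4 in the frame of mat between -0.062 and 0.062 m and y of slate_corner4 in the frame of mat between -0.054 and 0.054 m), for 0.2 s.
At the end, for the whole second after the job is handed in: Slate at rest flat on the felt, painted face up (0.14 rad), all four corners within 62 mm of the outline's centre in the mat's x and 54 mm in y. Brooch at rest, flat (0.15 rad), outside the outline: its centre beyond 86 mm in x, or 78 mm in y, or both 80 in x and 72 in y (all of step 2 and height (world z) of slate below 0.016 m and linear speed of each of slate, brooch below 0.01 m/s and ((x of brooch in the frame of mat above 0.086 m or x of brooch in the frame of mat below -0.086 m) or (y of brooch in the frame of mat above 0.078 m or y of brooch in the frame of mat below -0.078 m) or ((x of brooch in the frame of mat above 0.08 m or x of brooch in the frame of mat below -0.08 m) and (y of brooch in the frame of mat above 0.072 m or y of brooch in the frame of mat below -0.072 m))) and angle between brooch's own z axis and vertical below 0.15 rad and height (world z) of brooch between -0.01 and 0.012 m); the robot touches nothing.
It fails at once if the slate is lifted: all four corners more than 18 mm over the felt (height (world z) of each of slate_corner1, slate_corner2, slate_corner3, slate_corner4 above 0.02 m).
It fails at once if the brooch is lifted or thrown up (more than 15 mm over the felt) (height (world z) of brooch above 0.017 m).
It fails at once if the mug is shifted more than 15 mm or tipped (distance of mug from where it was at the start of the episode above 0.015 m or angle between mug's own z axis and vertical above 0.25 rad).
It fails at once if the thimble stand is shifted more than 15 mm or tipped (distance of thimble_stand from where it was at the start of the episode above 0.015 m or angle between thimble_stand's own z axis and vertical above 0.25 rad).
It fails at once if the music box is shifted more than 15 mm or tipped (distance of music_box from where it was at the start of the episode above 0.015 m or angle between music_box's own z axis and vertical above 0.25 rad).
It also fails if it takes over 42 s, if anything falls off the work surface, if the arm or the gripper's body presses on something with over 40 N, if the wrist force passes 120 N, or if a joint passes its speed limit or range.

## Working session

There is one attempt and no reset: what is moved stays moved. The work goes in short steps, Python scripts to look and compute and a tool call to move; the robot and the scene stay as the last step left them, time stands still between calls to the robot, and variables do not carry over. Pictures are saved under pics/ and viewed, at most 10 in all, crops included, and the job is handed in when it is done.

Besides the shell and the picture viewer there is one more tool, called after "Call:" as a command line: name --argument value ..., lists and objects as JSON in quotes. apply_moves: Moves the arm, as the interface text tells. Its arguments: {"type":"object","properties":{"plan":{"type":"array","items":{"type":"number"}},"hand":{"type":"number"},"squeeze":{"type":"number"}},"required":["plan"]}

```bash
mkdir -p pics
python3 - <<'E'
from station import monitor, camera, ctrl
import cv2, numpy as np
o=monitor.get_obs(); print(o)
for n in ("top","scene"):
    c=camera(n); cv2.imwrite(f"pics/{n}0.png",c["image"][:,:,::-1]); np.savez(f"{n}0.npz",**c)
    print(n,c["mtx"],c["distortion"],c["rvec"],c["tvec"])
E
```

```text
{'time_s': 0.0, 'qpos': array([ 1.12241438e+00,  3.00432931e-01,  1.52158360e+00, -6.66103092e-06,
        1.32072997e+00, -6.66091989e-02]), 'joint_vel': array([ 0.00125109, -0.00032932, -0.00021878,  0.00012651, -0.00024866,
        0.00179771]), 'tau': array([ 5.00183305e-04, -5.31796432e+01, -3.52741635e+01,  7.08833733e-02,
        2.42892362e-02, -1.09534203e-04]), 'ee_pos': array([0.20480234, 0.51015397, 0.20490621]), 'eef_rot': array([-3.14044094e+00, -7.03624082e-05,  2.75982152e+00]), 'force': array([ 0.7626208 , -0.05751519, -0.64658358]), 'moment': array([-0.00487968,  0.02359488,  0.07518319]), 'grip_force': 0.0, 'grip_width': 0.09392801403139658}
top [[404.67927525   0.         276.85956218]
 [  0.         404.67927525 211.23753606]
 [  0.           0.           1.        ]] [-0.0638398  0.         0.         0.         0.       ] [ 2.15037282 -2.11421396  0.19038646] [0.02285428 0.53501787 0.9130351 ]
scene [[434.31163546   0.         273.59264837]
 [  0.         434.31163546 208.9098043 ]
 [  0.           0.           1.        ]] [0.0276357 0.        0.        0.        0.       ] [ 1.09431391  2.60811668 -0.76187934] [ 0.34817854 -0.30711491  1.05526676]
```

View pics/top0.png

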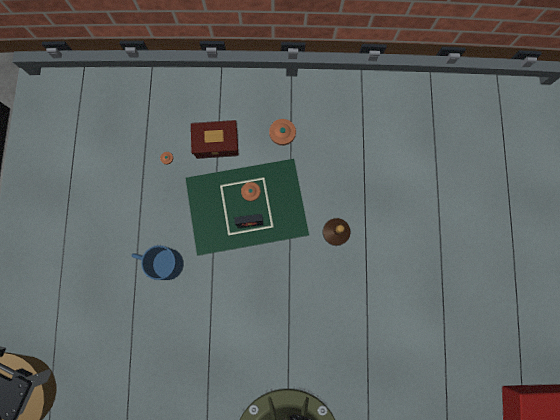

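View pics/scene0.png

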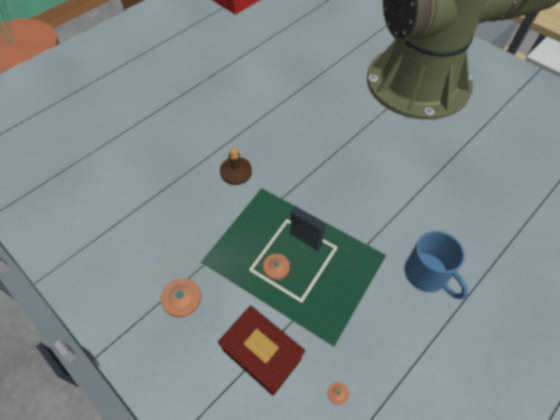

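The top view has +x up and +y to the left. The outline corners are near (221,186), (264,179), (272,227) and (229,234), the brooch is in it at (250,191), and the slate stands at (249,222). The look-alikes are at (282,131) and (166,158). The mug is at (162,262), the thimble stand at (337,232) and the music box at (215,138). The scene view agrees: brooch at (277,266), slate at (308,228).

```bash
cat > h.py <<'E'
import cv2, numpy as np
from station import monitor, camera, ctrl
def load(n): return dict(np.load(f"{n}0.npz"))
def ray(c,px,z):
    p=cv2.undistortPoints(np.array(px,np.float64).reshape(-1,1,2),c["mtx"],c["distortion"]).reshape(-1,2)
    R=cv2.Rodrigues(c["rvec"])[0]; C=-R.T@c["tvec"].ravel()
    d=np.c_[p,np.ones(len(p))]@R
    return C+d*((z-C[2])/d[:,2])[:,None]
def cloud(c):
    v,u=np.mgrid[:420,:560]; px=np.stack([u.ravel(),v.ravel()],1).astype(float)
    p=cv2.undistortPoints(px.reshape(-1,1,2),c["mtx"],c["distortion"]).reshape(-1,2)
    R=cv2.Rodrigues(c["rvec"])[0]; r=c["range_z"].reshape(-1,1)
    return ((np.c_[p,np.ones(len(p))]*r-c["tvec"].ravel())@R).reshape(420,560,3)
def blobs(mask,amin):
    k,l,s,ce=cv2.connectedComponentsWithStats(mask.astype(np.uint8))
    return [(l==i,s[i],ce[i]) for i in range(1,k) if s[i][4]>=amin]
def hsv(c): return cv2.cvtColor(c["image"],cv2.COLOR_RGB2HSV)
def rect(mask,c,z):
    ct=max(cv2.findContours(mask.astype(np.uint8),0,2)[0],key=cv2.contourArea)
    q=ray(c,ct.reshape(-1,2),z)[:,:2]
    return cv2.minAreaRect((q*1000).astype(np.float32)),q
E
python3 - <<'E'
from h import *
np.set_printoptions(precision=4,suppress=True)
for n in("top","scene"):
    c=load(n);H=hsv(c);P=cloud(c);h,s,v=[H[...,i].astype(int) for i in range(3)]
    print(n)
    m=(h>55)&(h<90)&(s>100)&(v<140)
    b=max(blobs(m,500),key=lambda b:b[1][4]); print("mat",b[1],rect(b[0],c,.002)[0])
    hull=np.zeros((420,560),np.uint8); ct=max(cv2.findContours(b[0].astype(np.uint8),0,2)[0],key=cv2.contourArea); cv2.fillPoly(hull,[cv2.convexHull(ct)],1)
    w=(s<70)&(v>140)&(cv2.erode(hull,np.ones((5,5)))>0)
    for B in blobs(w,60): print("white",B[1],rect(B[0],c,.002)[0])
    o=(h<15)&(s>80)&(v>120)&(v<256)
    for B in blobs(o,40):
        if B[1][4]<3000: print("copper",B[1],B[2],rect(B[0],c,.010)[0],np.median(P[B[0]],0))
    for nm,zz in(("tall",(.07,.1)),("mid",(.045,.06)),("brass",(.065,.08))):
        t=(P[...,2]>zz[0])&(P[...,2]<zz[1])&(c["range_z"]>0)&(P[...,0]>.25)&(P[...,0]<.85)&(abs(P[...,1])<.35)
        for B in blobs(t,12):
            q=P[B[0]]; print(nm,B[1],q.mean(0),cv2.minAreaRect((q[:,:2]*1000).astype(np.float32)))
E
```

```text
top
mat [ 186  159  123   96 4594] ((555.7205200195312, 108.82978820800781), (196.6679229736328, 276.58526611328125), 11.366362571716309)
white [220 178  53  57 318] ((555.290283203125, 108.68414306640625), (128.3611602783203, 112.53384399414062), 11.544252395629883)
copper [269 119  27  25 473] [281.592  131.0148] ((749.97314453125, 22.026094436645508), (64.69342803955078, 66.81571197509766), 65.86506652832031) [0.7464 0.0244 0.0145]
copper [160 152  13  12 105] [165.8952 157.2952] ((675.1119995117188, 314.70904541015625), (29.998462677001953, 29.246984481811523), 29.24591064453125) [0.6759 0.3164 0.0071]
copper [241 182  19  19 240] [249.7792 191.05  ] ((590.9779052734375, 99.41168975830078), (42.966102600097656, 46.081398010253906), 46.85525894165039) [0.59   0.1004 0.0122]
copper [520 395   8  25  66] [521.7121 407.6818] ((80.6988525390625, -559.4614868164062), (55.21722412109375, 15.814699172973633), 2.746066093444824) [ 0.1005 -0.5131  0.0794]
tall [234 214  28  11 215] [0.5095 0.0986 0.081 ] ((510.0522155761719, 98.46580505371094), (16.085494995117188, 63.32371520996094), 7.97
[... 3983 characters left out ...]
664062, 190.0631561279297), (78.9221420288086, 114.07876586914062), 4.691074848175049)
brass [229 147   9   9  56] [ 0.4943 -0.1132  0.0715] ((493.13037109375, -114.08966827392578), (14.28247356414795, 16.425090789794922), 65.62338256835938)
brass [290 212  36  23 152] [0.5165 0.1024 0.0723] ((517.114501953125, 99.72599792480469), (14.36362075805664, 65.57683563232422), 20.092975616455078)
brass [420 234  42  33 229] [0.381  0.297  0.0726] ((390.19622802734375, 294.84869384765625), (36.556785583496094, 68.86646270751953), 9.585783958435059)
brass [414 244  49  40 289] [0.4348 0.3098 0.0727] ((431.38800048828125, 305.6023864746094), (31.303499221801758, 88.90701293945312), 2.1376657485961914)
```

Call:
apply_moves --plan '[0,0,0,0.11,0,0,0,0.11,0,0,0,0.11,0,0,0,0.11,0,0,0,0.11,0,0,0,0.11,0,0,0,0.11,0,0,0,0.11,0,0,0,0.11,-30,20,0,0,-30,20,0,0,-30,20,0,0,-30,20,0,0,-30,20,0,0,-30,20,0,0,-30,20,0,0,-30,20,0,0,-30,20,0,0,0,0,0,0]' --hand -0.4

```text
time_s: 2.0
ee_pos: [0.4367, 0.2788, 0.205]
eef_rot: [-3.141, 0.001, 1.766]
force: [-0.0, 0.3, 0.5]
grip_width: 0.0284
grip_force: 0.0
```

Call:
apply_moves --plan '[-27,19,0,0,-27,19,0,0,-27,19,0,0,-27,19,0,0,-27,19,0,0,-25,20,0,0,0,0,40,0,0,0,40,0,0,0,40,0,0,0,30,0,0,0,10,0,0,0,0,0,0,0,0,0]'

```text
time_s: 3.3
ee_pos: [0.5798, 0.1476, 0.047]
eef_rot: [3.14, 0.0, 1.77]
force: [0.3, 0.0, -0.3]
grip_width: 0.0283
grip_force: 0.0
```

Run:
```python
from h import *
c=camera("scene"); im=c["image"][170:350,180:420,::-1]
cv2.imwrite("pics/s1.png",cv2.resize(im,None,fx=3,fy=3,interpolation=2)); print(monitor.get_obs()["ee_pos"])
```

```text
[0.57998326 0.14755194 0.04731852]
```

View pics/s1.png

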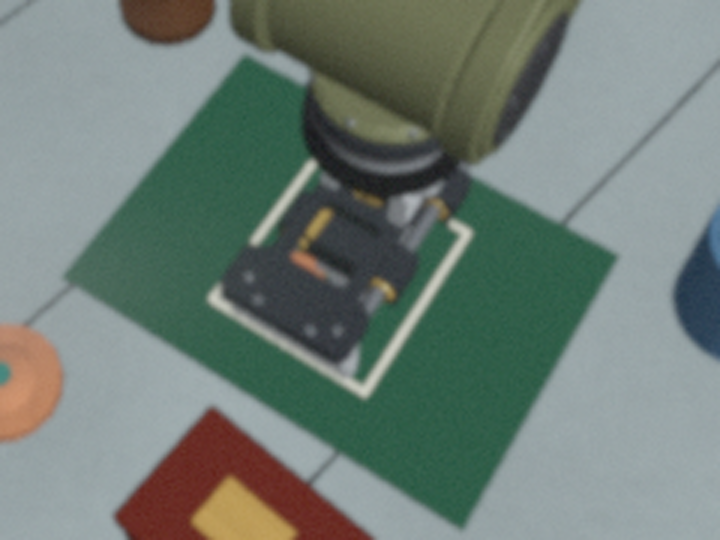

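The crop shows the gripper low over the outline, with a bit of copper at (305,265) between its parts. The fingers are on the brooch's +y side as planned, and the slate is hidden behind the gripper.

Call:
apply_moves --plan '[0,0,20,0,0,0,15,0,0,0,6,0,0,0,0,0,-6,0,0,0,-6,0,0,0,-6,0,0,0,-6,0,0,0,-6,0,0,0,-6,0,0,0,-6,0,0,0,-6,0,0,0,-6,0,0,0,-6,0,0,0,-6,0,0,0,-6,0,0,0,-6,0,0,0,-6,0,0,0,0,0,0,0]'

```text
time_s: 5.25
ee_pos: [0.5958, 0.064, 0.0044]
eef_rot: [-3.141, 0.0, 1.769]
force: [-0.9, -0.1, -0.5]
grip_width: 0.0283
grip_force: 0.0
```

Call:
apply_moves --plan '[-5,0,0,0,-5,0,0,0,-4,0,0,0,-3,0,0,0,-1,0,0,0,0,0,0,0,5,0,0,0,10,0,0,0,5,0,-10,0,0,0,-40,0,0,0,-40,0,0,0,-40,0,0,0,0,0]'

```text
time_s: 6.55
ee_pos: [0.5975, 0.0676, 0.1411]
eef_rot: [3.132, 0.001, 1.771]
force: [0.5, 0.4, -0.4]
grip_width: 0.0283
grip_force: 0.0
```

```bash
cat > look.py <<'E'
from h import *
import sys
a=np.radians(11.4);O=np.array([.5555,.109]);M=np.array([[np.cos(a),np.sin(a)],[-np.sin(a),np.cos(a)]])
for n in("top","scene"):
    c=camera(n);H=hsv(c);P=cloud(c);h,s,v=[H[...,i].astype(int) for i in range(3)]
    cv2.imwrite(f"pics/{n}_{sys.argv[1]}.png",c["image"][...,::-1])
    for B in blobs((h<15)&(s>80)&(v>120),60):
        r=rect(B[0],c,.010)[0]; q=np.array(r[0])/1000
        if abs(q[1])<.4 and .3<q[0]<.85: print(n,"copper",B[1][4],(M@(q-O)).round(4),np.round(r[1],1),np.median(P[B[0]],0).round(4))
    for z0,z1 in((.012,.035),(.07,.1)):
        t=(P[...,2]>z0)&(P[...,2]<z1)&(c["range_z"]>0)&(abs(P[...,0]-.55)<.16)&(abs(P[...,1]-.11)<.16)
        for B in blobs(t,60):
            q=(P[B[0]][:,:2]-O)@M.T; r=cv2.minAreaRect((q*1000).astype(np.float32)); print(n,z0,np.median(P[B[0]],0)[2],np.round(r[0],1),np.round(r[1],1),round(r[2],1),"corners",cv2.boxPoints(r).round().tolist())
print(monitor.get_obs()["ee_pos"])
E
python3 look.py a
```

```text
top copper 109 [0.1579 0.178 ] [30.  29.2] [0.6757 0.3152 0.0066]
top 0.07 0.08260418476858003 [-109.1  178.9] [10.3 44.5] 82.9 corners [[-132.0, 177.0], [-88.0, 171.0], [-86.0, 181.0], [-131.0, 187.0]]
scene copper 412 [ 0.0325 -0.0955] [44.  46.7] [0.609  0.0256 0.0127]
scene copper 1081 [ 0.1719 -0.1233] [65.  68.1] [0.7507 0.0274 0.0144]
scene copper 316 [0.1606 0.1788] [30.2 29. ] [0.677  0.3166 0.0071]
scene 0.012 0.023742879555230786 [-38.9  -0.5] [14.9 64.2] 9.8 corners [[-52.0, 30.0], [-41.0, -33.0], [-26.0, -31.0], [-37.0, 32.0]]
scene 0.012 0.013561839817827753 [ 31.8 -96.4] [40.4 47. ] 29.4 corners [[3.0, -86.0], [26.0, -127.0], [61.0, -107.0], [38.0, -66.0]]
scene 0.07 0.08155946690534983 [-46.3  -2.4] [64.1 17.7] 86.7 corners [[-57.0, -34.0], [-39.0, -35.0], [-36.0, 29.0], [-53.0, 30.0]]
scene 0.07 0.08357306194390335 [-109.5  180.4] [ 9.7 43.9] 80.8 corners [[-132.0, 179.0], [-89.0, 172.0], [-87.0, 182.0], [-130.0, 189.0]]
[0.59547203 0.06735475 0.13566167]
```

Call:
apply_moves --plan '[6,-15,0,0,6,-15,0,0,6,-15,0,0,6,-15,0,0,6,-15,0,0,6,-15,0,0,6,-15,0,0,5,-15,0,0,0,0,0,0,0,0,20,0,0,0,25,0,0,0,20,0,0,0,8,0,0,0,0,0,0,0,0,0]' --hand -1

```text
time_s: 8.15
ee_pos: [0.4689, 0.0892, 0.062]
eef_rot: [3.141, 0.0, 1.77]
force: [-0.2, -0.5, 0.9]
grip_width: 0.0004
grip_force: 0.0
```

```bash
python3 look.py b
python3 - <<'E'
import cv2
im=cv2.imread("pics/scene_b.png")[150:330,200:440]; cv2.imwrite("pics/b.png",cv2.resize(im,None,fx=3,fy=3,interpolation=2))
E
```

```text
top copper 490 [ 0.1733 -0.1236] [64.9 66.6] [0.7458 0.0225 0.0145]
top copper 107 [0.1579 0.178 ] [30.  29.2] [0.6763 0.316  0.0066]
top copper 250 [ 0.0298 -0.0968] [43.5 44.9] [0.6033 0.0204 0.0121]
top 0.012 0.02329957320273511 [137.4  51.1] [106.6   4.5] 84.8 corners [[130.0, -2.0], [135.0, -2.0], [144.0, 104.0], [140.0, 104.0]]
top 0.012 0.013765279031770153 [ 29.4 -97.1] [42.5 34.4] 3.3 corners [[7.0, -81.0], [9.0, -116.0], [52.0, -113.0], [50.0, -79.0]]
top 0.07 0.08332375514744272 [-109.8  178.4] [ 9.7 43.2] 83.5 corners [[-132.0, 176.0], [-89.0, 171.0], [-88.0, 181.0], [-131.0, 186.0]]
scene copper 461 [ 0.0307 -0.0967] [48.3 46.8] [0.6069 0.023  0.0126]
scene copper 1083 [ 0.1721 -0.1229] [65. 69.] [0.7507 0.0275 0.0144]
scene copper 318 [0.1606 0.1788] [30.2 29. ] [0.6771 0.3168 0.007 ]
scene 0.012 0.023609377537188333 [-39.4  -0.7] [15.7 64. ] 10.7 corners [[-53.0, 29.0], [-41.0, -34.0], [-26.0, -31.0], [-38.0, 32.0]]
scene 0.012 0.013587582601331513 [ 30.  -96.6] [44.7 44.2] 9.8 corners [[4.0, -79.0], [12.0, -122.0], [56.0, -115.0], [48.0, -71.0]]
scene 0.07 0.08161756774399741 [-46.4  -2.1] [63.7 17.6] 87.4 corners [[-57.0, -33.0], [-39.0, -34.0], [-36.0, 29.0], [-54.0, 30.0]]
scene 0.07 0.08303285604593781 [-109.6  180.5] [ 9.9 44.6] 80.6 corners [[-132.0, 179.0], [-88.0, 172.0], [-87.0, 182.0], [-131.0, 189.0]]
[0.46895908 0.08923452 0.06227864]
```

View pics/b.png

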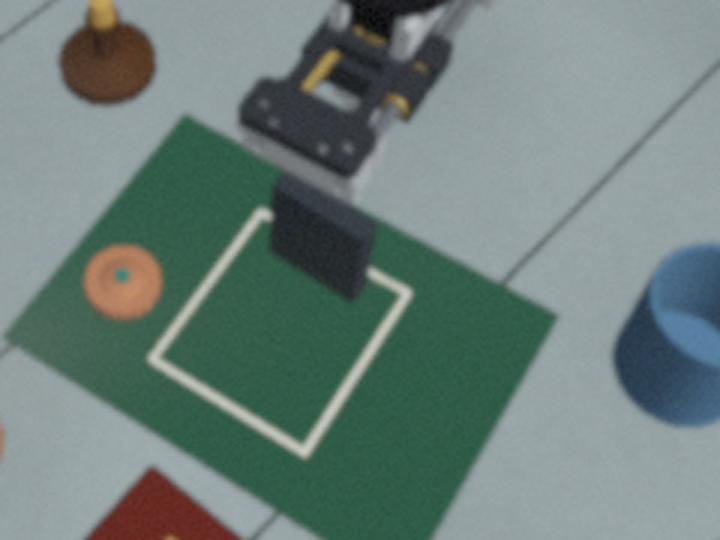

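The crop shows the slate standing at (320,240), with the shut fingers behind its painted face near (330,170). The brooch lies flat at (123,280), clear of the line, and the mug and thimble stand are untouched.

Call:
apply_moves --plan '[0,8,0,0,0,8,0,0,0,4,0,0,0,4,0,0,0,4,0,0,0,4,0,0,0,4,0,0,0,4,0,0,0,4,0,0,0,2,0,0,0,0,0,0,0,0,0,0,0,0,0,0,0,0,0,0]'

```text
time_s: 9.65
ee_pos: [0.5134, 0.0982, 0.0615]
eef_rot: [-3.142, -0.0, 1.77]
force: [-0.4, 0.3, 0.1]
grip_width: 0.0002
grip_force: 0.0
```

```bash
python3 look.py c | grep scene
```

```text
scene copper 460 [ 0.0307 -0.0967] [48.3 46.8] [0.6069 0.023  0.0126]
scene copper 238 [ 0.0089 -0.008 ] [36.3 36.6] [0.5702 0.1073 0.0184]
scene copper 1083 [ 0.1732 -0.1235] [68.  65.4] [0.7508 0.0275 0.0146]
scene copper 319 [0.1607 0.1788] [30.3 29. ] [0.6775 0.3167 0.0071]
scene 0.012 0.013725315371589943 [ 30.1 -97.2] [44.7 43.9] 19.3 corners [[2.0, -84.0], [16.0, -125.0], [58.0, -111.0], [44.0, -69.0]]
scene 0.012 0.01814881700807809 [ 2.7 -4.9] [64.7 82.1] 86.1 corners [[-40.0, -34.0], [41.0, -40.0], [46.0, 25.0], [-36.0, 30.0]]
scene 0.07 0.083205797887271 [-110.4  180.5] [ 9.2 42.8] 81.2 corners [[-132.0, 179.0], [-90.0, 173.0], [-89.0, 182.0], [-131.0, 188.0]]
```

Call:
apply_moves --plan '[0,-5,-20,0,0,-10,-30,0,0,-20,-30,0,0,-20,-10,0,0,0,0,0,0,0,0,0]'

```text
time_s: 10.35
ee_pos: [0.4599, 0.0874, 0.1514]
eef_rot: [3.141, 0.0, 1.77]
force: [0.3, -0.1, -0.1]
grip_width: 0.0008
grip_force: 0.0
```

```bash
python3 look.py d | grep -v "scene 0.07"
```

```text
top copper 488 [ 0.1733 -0.1236] [64.9 66.6] [0.7464 0.0226 0.0147]
top copper 106 [0.1579 0.178 ] [30.  29.2] [0.6755 0.316  0.0066]
top copper 228 [ 0.0314 -0.0996] [44.8 40.8] [0.6051 0.0178 0.0122]
top 0.012 0.023404782187967158 [137.1  51.1] [106.6   5.3] 84.9 corners [[130.0, -2.0], [135.0, -2.0], [144.0, 104.0], [139.0, 104.0]]
top 0.012 0.013795366684162943 [ 31.9 -96.7] [39.5 38.8] 26.5 corners [[6.0, -88.0], [23.0, -123.0], [58.0, -105.0], [41.0, -70.0]]
top 0.07 0.08364541763118907 [-109.7  178.7] [10.2 43.2] 83.8 corners [[-132.0, 176.0], [-89.0, 171.0], [-88.0, 181.0], [-131.0, 186.0]]
scene copper 461 [ 0.0307 -0.0967] [48.3 46.7] [0.6073 0.0231 0.0125]
scene copper 234 [ 0.0089 -0.008 ] [36.3 36.6] [0.5706 0.1067 0.0185]
scene copper 1084 [ 0.1725 -0.1225] [67.  66.3] [0.7507 0.0275 0.0145]
scene copper 320 [0.1606 0.1788] [30.2 29. ] [0.6775 0.3166 0.007 ]
scene 0.012 0.018187751455768602 [ 2.5 -5.2] [64.7 81.4] 87.2 corners [[-40.0, -36.0], [42.0, -39.0], [45.0, 25.0], [-37.0, 29.0]]
scene 0.012 0.013667896716400639 [ 30.4 -99.2] [44.  43.3] 59.9 corners [[1.0, -107.0], [38.0, -129.0], [60.0, -91.0], [23.0, -69.0]]
[0.45987317 0.0874357  0.15072937]
```

View pics/scene_d.png

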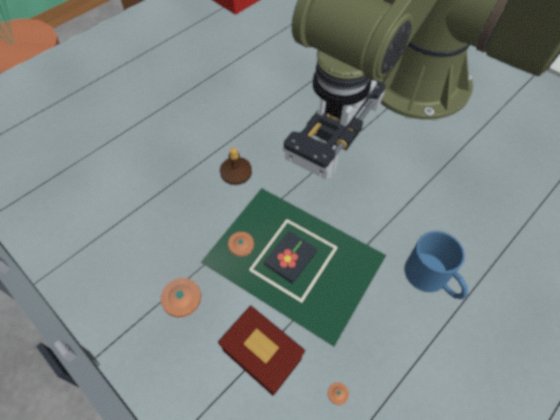

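The slate lies flower up at (290,257), inside the line. The brooch is flat at (241,244), outside the outline, and everything else stands where it was.

```bash
python3 -c "
from station import ctrl
print(ctrl.hand_in())"
```

```text
the job is handed in; nothing more can be done
None
```

The job is handed in; no verdict came back, but my last camera check showed the brooch flat outside the outline, the slate painted face up wholly inside it, and the mug, thimble stand and music box still in place.

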